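# Press the proud filter cartridge home

## Robot

A 7-joint arm with a two-finger parallel gripper is mounted at the origin on a cart in front of the work surface, level with it; the furniture and walls round the work are solid. World frame = base frame: x ahead of the robot, y to its left, z up, the work surface at z = 0. Lengths are in m, angles in rad, forces in N, time in s.
With the tool pointing down it reaches from about 0.4 to 0.875 m from the base axis. Payload 19.3 kg.
Tool frame: the origin (TCP) lies at the very end of the fingers, on their centre line; the grasp point (between the pads) lies 19 mm behind it; y points along the fingers, x is the direction in which the jaws open and shut, and the axes are right-handed (so a half turn about y gives the same grasp; the last joint's range is limited). The gripper opens to 85 mm and grips with 20 to 120 N. Pads are 22 mm wide; open, the fingers measure 114 mm over their backs; the gripper's body (76 mm by 85 mm) begins 54 mm behind the grasp point. The pads swing forward as they close: fully open they stand 13 mm farther back than shut.
Start: joints at [-1.389, 0.521, -0.036, 1.599, 0.021, 1.021, -0.113], TCP at [0.156, 0.605, 0.195] pointing down, gripper open.
Joint ranges: [-2.91, 2.91], [-0.3, 2.13], [-1.5, 1.42], [0.17, 2.43], [-1.26, 4.41], [0.16, 1.93], [-2.52, 2.52]. Speed limits (rad/s): [1.89, 1.89, 2.39, 2.39, 3.01, 3.01, 3.01].

## Interface

Orientations are given as [roll, pitch, yaw] about the fixed x, y, z axes, in that order (R = Rz(yaw) Ry(pitch) Rx(roll)).
In Python, from workcell import bot gives the robot as it stands. The module is installed in compiled form; this text tells all that it offers.
- The arm moves only by the shell command python3 -m crank 'ROWS' [FORCE]. ROWS is JSON, a list of rows, each an object of numbers: "hand": the closure, from 0 (fully open) to 1 (shut); "dx", "dy", "dz": the shift along the tool's x, y, z in mm; "yaw": the turn about the tool's y in rad. In form: [{"hand": .., "dx": .., "dy": .., "dz": .., "yaw": ..}, ...]. A call has 1 to 12 rows; each row is the pose to reach, as a shift and turn from the pose commanded when the call began, along the tool's axes at that moment; what a row does not reach only later rows make up. A row lasts 1/12 s, in which the tool goes at most 41.7 mm and 7.16 degrees, less where a joint would pass 70% of its speed; a pose out of reach is approached as far as the arm can. A call with a gripper value outside its range is refused whole. The fingers move at their own pace and stop on an object; FORCE is the grip in N (left out, the last holds). Time passes only in rows, so rows that repeat a pose let the fingers close. It gives the time, the measured TCP pose, the force and the opening at its end, in the units of the state.
- bot.observe(): the state, without advancing time (a new reading comes with each control period).
- bot.grab_frame(name): name is "scene" or "side" or "wrist"; returns the picture (420x560x3 uint8, red, green, blue); there is no depth.
- bot.camera_info(name): a dict with "fx", "fy", "cx", "cy" (pixels), "rvec" (rotation vector, rad) and "tvec" (3), from world to camera coordinates, as OpenCV has them. Camera axes: x right, y down, z forward; pixel columns grow to the right and rows downward; lengths in m; the calibration is good to about 2 mm. A picture is of the moment at which its call begins: read the wrist's pose just before it. camera_info takes no time and is no camera call; for the wrist camera it gives the pose at the moment of the call.
- bot.job_done(): hands the job in, once; it reports no verdict.
The state is a dict: "clock": time; "qpos": joint angles; "qd": joint speeds; "joint_efforts": joint torques, N m; "position": TCP position; "tool_rot": TCP orientation; "force": force on the tool from outside, world axes, zero at the start; "moment": the same for the moment, N m; "grip_width": finger opening in m.
Only numpy, scipy, OpenCV 4.12 (cv2) and the standard library are available. Lean on these libraries where they do the work, as an engineer would, in place of code of your own. Each camera call takes 0.05 s, during which the arm holds its last target.

## Task

One of the two square white filter cartridges still stands proud of its grey holder, resting on the holder's two clips. Pick up the upright hand pusher by its handle and, holding it, press straight down on that cartridge with the pusher's foot until it snaps under the clips and its top is flush with the holder's rim like its neighbour's; do not press it with the fingers. Then stand the pusher upright on the worktop again and let go, leaving the other cartridge seated and the things around where they are.

Things in the scene. Friction and masses are not known exactly. Their poses are not given: they have to be found in the camera images.
- holder_a: The holder with the unseated cartridge: fixed grey block, 104 (x) x 92 (y) x 40 mm high, with a 72 mm square recess open at the top: recess floor 20 mm above the block's underside, rim at 40 mm. A sprung steel clip juts 5 mm into the recess at the middle of each x side, its nose 30 mm above the underside. Origin: centre of the underside, z up.
- holder_b: The other holder, the same as holder_a, with its cartridge already seated. Either holder may be the left or the right one.
- cartridge_a: To be pressed home: white filter cartridge, a 69 x 69 x 6 mm flange under a 57 x 62 mm block, 20 mm high in all, flat on top. Origin: centre of its underside. Starts on the clips, underside 33 mm above the holder's underside, top 13 mm above the rim. Takes about 10 N to force the clips, then slides on; seated, it rests on the recess floor, top level with the rim. 1.5 mm play all round; press near the middle.
- cartridge_b: The seated cartridge: white filter cartridge, a 69 x 69 x 6 mm flange under a 57 x 62 mm block, 20 mm high in all, flat on top. Origin: centre of its underside. It is home, to be left so.
- pusher_mid (a point): Hand pusher standing upright on the worktop: black round foot, diameter 48, height 25 mm, flat underneath; above it a plain round steel handle, diameter 30 mm, up to 110 mm height. 0.2 kg. The point is on its axis half-way up, 55 mm above the foot's underside; z is its axis, up. Grasp the handle about 70 mm above the underside, at any yaw.
- jar: bystander: sample jar with a screw lid, 59 mm across, 65 high; origin under its centre
- bottle_amber: bystander: small brown dropper bottle, 40 mm across, 78 high; origin under its centre
- bottle_tall: bystander: brown screw-cap bottle, 66 mm across, 138 high; origin under its centre
- tweezers: bystander: steel tweezers lying flat, 136 x 16 x 9 mm; origin under the middle
- petri_front: bystander: petri dish, 61 mm across, 15 high; origin under its centre
- slides: bystander: flat slide box, 68 x 96 x 34 mm; origin under its centre
- beaker: bystander: plastic beaker, 70 mm across, 92 high; origin under its centre
Not all that is in view belongs to the job. What is shaped like the part that bears pusher_mid but purple is not meant.

How it is judged:
On the way, in this order (a step that is already met when the one before it is completed fails the run):
1. the pusher, held upright in the gripper, is brought over or onto the proud cartridge (contact force between the fingers and pusher above 1 N and horizontal distance between pusher_mid and cartridge_a below 0.035 m and z of pusher_mid in the frame of cartridge_a below 0.095 m and angle between pusher_mid's own z axis and vertical below 0.2 rad), for 0.02 s.
2. that cartridge is snapped home under the clips (z of cartridge_a in the frame of holder_a between 0.017 and 0.0225 m and horizontal distance between cartridge_a and holder_a below 0.006 m and angle between cartridge_a's own z axis and vertical below 0.05 rad), for 0.2 s.
At the end, for the whole second after the job is handed in: Both cartridges lie level (0.05 rad) and home: underside 17 to 22.5 mm above the holder's underside, within 6 mm of its centre. The pusher stands upright (0.1 rad) on the worktop, mid point 48 to 62 mm above it. Pusher and pressed cartridge are at rest (all of step 2 and z of cartridge_b in the frame of holder_b between 0.017 and 0.0225 m and horizontal distance between cartridge_b and holder_b below 0.006 m and angle between cartridge_b's own z axis and vertical below 0.05 rad and height (world z) of pusher_mid between 0.048 and 0.062 m and angle between pusher_mid's own z axis and vertical below 0.1 rad and linear speed of each of pusher, cartridge_a below 0.02 m/s); the robot touches nothing.
It fails at once if the pusher lands or presses on the proud cartridge (over 5 N) without being held (contact force between pusher and cartridge_a above 5 N and not (contact force between the fingers and pusher above 0.5 N)).
It fails at once if the fingers or arm press the proud cartridge themselves (over 3 N) (contact force between any of the fingers, the arm and cartridge_a above 3 N).
It fails at once if a bystander is moved by more than 40 mm (the tweezers 60 mm) (distance of any of jar, bottle_amber, bottle_tall, petri_front, slides, beaker from where it was at the start of the episode above 0.04 m or distance of tweezers from where it was at the start of the episode above 0.06 m).
It fails at once if an upright bystander is tipped over (angle between any of jar, bottle_amber, bottle_tall, beaker's own z axis and vertical above 0.6 rad).
It fails at once if the seated cartridge comes out of its clips (z of cartridge_b in the frame of holder_b above 0.026 m).
It also fails if it takes over 58 s, if anything falls off the work surface, if the arm or the gripper's body presses on something with over 40 N, if the wrist force passes 120 N, or if a joint passes its speed limit or range.

## Working session

There is one attempt and no reset: what is moved stays moved. The work goes in short steps, Python scripts to look and compute and a shell command to move; the robot and the scene stay as the last step left them, time stands still between calls to the robot, and variables do not carry over. Pictures are saved under pics/ and viewed, and the job is handed in when it is done.

```bash
mkdir -p pics
cat > h.py <<'E'
import numpy as np,cv2
from workcell import bot
def cam(n):
    c=bot.camera_info(n);K=np.array([[c['fx'],0,c['cx']],[0,c['fy'],c['cy']],[0,0,1.]]);R=cv2.Rodrigues(np.array(c['rvec'],float))[0];return K,R,np.array(c['tvec'],float).ravel()
def onz(n,u,v,z,C=None):
    K,R,t=C or cam(n);d=R.T@np.linalg.inv(K)@np.array([u,v,1.]);o=-R.T@t;return o+d*(z-o[2])/d[2]
def proj(n,p):
    K,R,t=cam(n);q=K@(R@np.array(p)+t);return q[:2]/q[2]
def save(n,f,crop=None,s=1):
    im=bot.grab_frame(n)[:,:,::-1]
    cv2.imwrite('pics/raw_'+f,im)
    if crop: x0,y0,x1,y1=crop;im=im[y0:y1,x0:x1]
    cv2.imwrite('pics/'+f,cv2.resize(im,None,fx=s,fy=s,interpolation=cv2.INTER_CUBIC))
E
python3 - <<'E'
from h import *
s=bot.observe();print(s)
for n in('scene','side','wrist'):
    save(n,n+'1.png')
    K,R,t=cam(n);print(n,K[0,0],-R.T@t,R[2])
E
```

```text
{'clock': 0.0, 'qpos': array([-1.38919133,  0.52199806, -0.03632923,  1.60002085,  0.02118573,
        1.02109617, -0.11277829]), 'qd': array([-1.43543760e-03,  9.68054577e-04,  7.96024461e-04, -4.57246449e-05,
       -4.26119094e-04,  6.07328636e-04, -2.06034612e-03]), 'joint_efforts': array([ 1.10249421e-04, -9.27113986e+01,  1.97979659e+00, -3.69957519e+01,
        1.77861104e-02,  7.99592526e-03,  3.27701173e-05]), 'position': array([0.15565811, 0.60490732, 0.19493107]), 'tool_rot': array([-1.57086507e+00,  1.13591145e-03,  1.31899738e+00]), 'force': array([-0.29199704, -0.26824649, -0.18471218]), 'moment': array([-0.00702008, -0.02892656,  0.00114465]), 'grip_width': 0.08536475172606393}
scene 490.4902663056114 [-0.14531687 -0.7924159   0.90704548] [ 0.48332851  0.63923348 -0.59814222]
side 378.9316315719465 [0.49609113 1.00598346 0.90049778] [ 0.02363492 -0.72392354 -0.68947524]
wrist 329.1328335635143 [0.08316666 0.62531462 0.37359051] [ 0.28685842 -0.07373015 -0.95513146]
```

View pics/scene1.png

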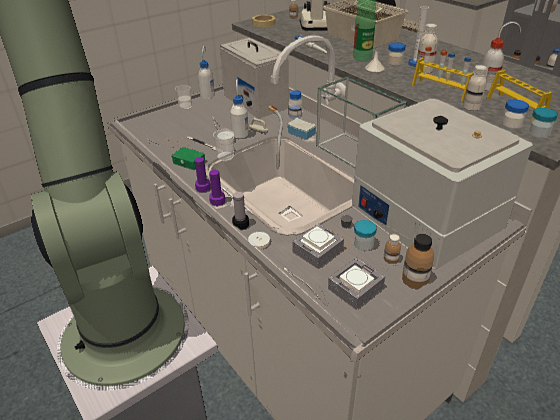

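View pics/side1.png

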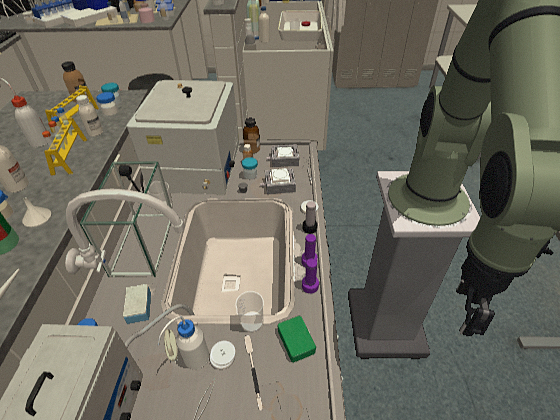

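View pics/wrist1.png

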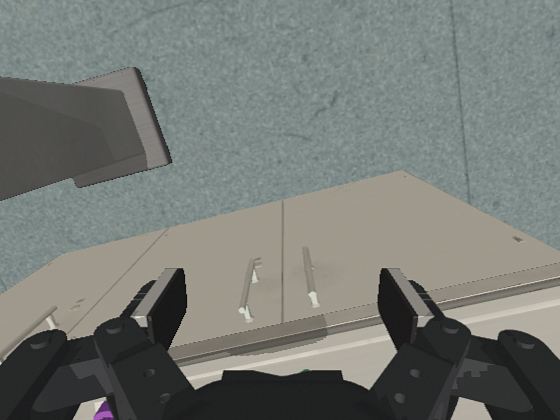

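The candidates for the pusher in the scene image are the purple one at (201,175), the purple one at (217,188), and the steel handle on a black foot at (240,210). Going by the description I choose the last. The holders are at (318,240) and (357,282), so I'll check all of these in close crops.

Run:
```python
import cv2
a=cv2.imread('pics/raw_scene1.png');b=cv2.imread('pics/raw_side1.png')
cv2.imwrite('pics/c1.png',cv2.resize(a[145:310,185:450],None,fx=3,fy=3,interpolation=cv2.INTER_CUBIC))
cv2.imwrite('pics/c2.png',cv2.resize(b[110:310,200:350],None,fx=3,fy=3,interpolation=cv2.INTER_CUBIC))
```

```text
(no output)
```

View pics/c1.png

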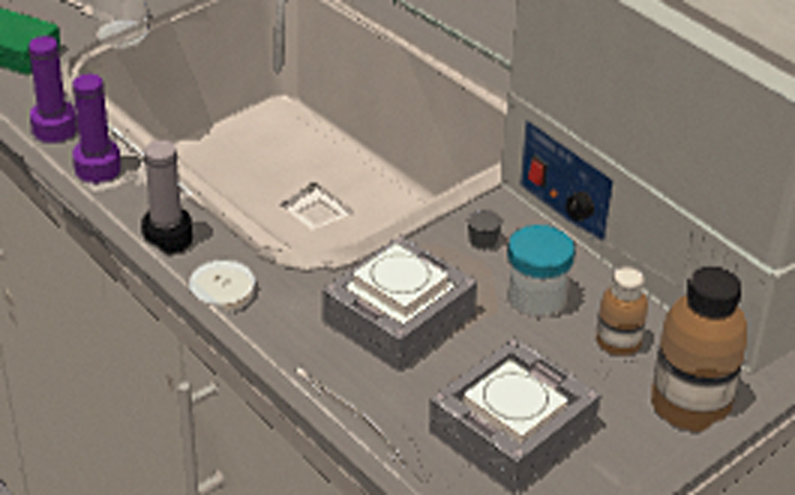

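View pics/c2.png

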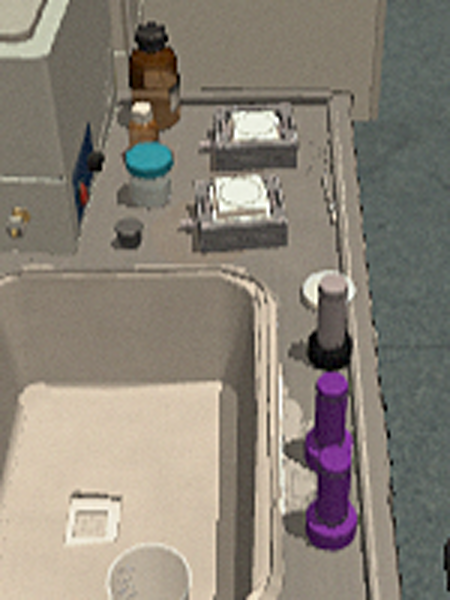

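The crop shows the steel pusher with its black foot, and no other object matches it. The proud cartridge is in the holder nearer the sink, with its top at scene (318,236). The other holder's cartridge sits flush.

Run:
```python
from h import *
a=lambda u,v:(185+u/3,145+v/3)
b=lambda u,v:(200+u/3,110+v/3)
for nm,z,p,q in [('pushtop',.11,(161,149),(333,283)),('pushbottomfront-ctr',.0125,(167,228),(329,347)),('cartA',.053,(400,272),(243,193)),('cartB',.04,(516,396),(257,126)),('petri',.015,(223,284),(328,291)),('purple',.11,(89,84),(331,383)),('jar',.065,(541,249),(149,160))]:
    print(nm,onz('scene',*a(*p),z)[:2].round(4),onz('side',*b(*q),z)[:2].round(4))
for p in [(325,291),(402,337),(476,292),(398,240)]: print('A rim',onz('scene',*a(*p),.04)[:2].round(4))
for p in [(431,408),(517,455),(600,407),(517,345)]: print('B rim',onz('scene',*a(*p),.04)[:2].round(4))
for p in [(348,286),(402,317),(453,286),(400,247)]: print('A top',onz('scene',*a(*p),.053)[:2].round(4))
```

```text
pushtop [0.422  0.1441] [0.4206 0.1474]
pushbottomfront-ctr [0.4238 0.1486] [0.4207 0.1441]
cartA [ 0.5224 -0.0745] [ 0.5153 -0.0749]
cartB [ 0.5041 -0.2364] [ 0.4984 -0.233 ]
petri [0.4163 0.0469] [0.4179 0.0577]
purple [0.4279 0.2782] [0.4293 0.2857]
jar [ 0.6293 -0.14  ] [ 0.6312 -0.1262]
A rim [ 0.4647 -0.0409]
A rim [ 0.4785 -0.1271]
A rim [ 0.5664 -0.1255]
A rim [ 0.5606 -0.0291]
B rim [ 0.442 -0.203]
B rim [ 0.46   -0.2814]
B rim [ 0.5475 -0.2871]
B rim [ 0.5468 -0.1951]
A top [ 0.4752 -0.0598]
A top [ 0.4853 -0.1188]
A top [ 0.5457 -0.1173]
A top [ 0.5449 -0.049 ]
```

```bash
python3 -m crank '[{"hand":0,"dx":-15,"dy":-10,"dz":-15,"yaw":0},{"hand":0,"dx":-40,"dy":-20,"dz":-40,"yaw":-0.05},{"hand":0,"dx":-65,"dy":-20,"dz":-65,"yaw":-0.1},{"hand":0,"dx":-92,"dy":-20,"dz":-90,"yaw":-0.15},{"hand":0,"dx":-120,"dy":-20,"dz":-117,"yaw":-0.2},{"hand":0,"dx":-147,"dy":-20,"dz":-144,"yaw":-0.25},{"hand":0,"dx":-174,"dy":-20,"dz":-170,"yaw":-0.25},{"hand":0,"dx":-201,"dy":-20,"dz":-197,"yaw":-0.25},{"hand":0,"dx":-228,"dy":-20,"dz":-223,"yaw":-0.25},{"hand":0,"dx":-255,"dy":-20,"dz":-250,"yaw":-0.25},{"hand":0,"dx":-275,"dy":-20,"dz":-270,"yaw":-0.25},{"hand":0,"dx":-285,"dy":-20,"dz":-280,"yaw":-0.25}]' 40
python3 - <<'E'
from h import *
s=bot.observe();print(s['clock'],s['position'],s['tool_rot'],s['qpos'])
save('scene','s2.png')
E
```

```text
clock: 1.15
position: [0.3574, 0.2561, 0.2156]
tool_rot: [-1.571, 0.001, 1.565]
force: [0.3, 0.6, 0.3]
grip_width: 0.0852
1.15 [0.35739802 0.25611382 0.21561426] [-1.57119812e+00  6.01468914e-04  1.56538762e+00] [-0.79375559  0.1993556   0.04229178  2.03955876 -0.00975561  0.90299651
  0.81912964]
```

View pics/s2.png

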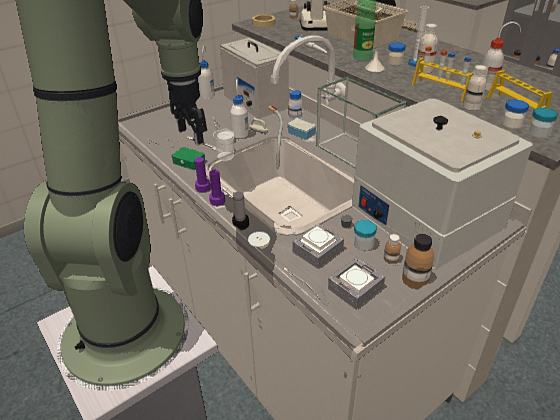

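The arm is above the sink's left end, clear of the purple pushers. Next I move to hover over the steel pusher.

```bash
python3 -m crank '[{"hand":0,"dx":-20,"dy":0,"dz":-12,"yaw":0},{"hand":0,"dx":-50,"dy":0,"dz":-30,"yaw":0},{"hand":0,"dx":-80,"dy":0,"dz":-48,"yaw":0},{"hand":0,"dx":-102,"dy":0,"dz":-60,"yaw":0},{"hand":0,"dx":-110,"dy":0,"dz":-64,"yaw":0},{"hand":0,"dx":-110,"dy":0,"dz":-64,"yaw":0},{"hand":0,"dx":-110,"dy":0,"dz":-64,"yaw":0}]'
python3 - <<'E'
from h import *
s=bot.observe();print(s['clock'],s['position'],s['tool_rot'],s['qpos'])
for p in [(.4213,.146,.11),(.518,-.075,.053)]:print(proj('wrist',p))
np.save('wc.npy',np.hstack([cam('wrist')[0],cam('wrist')[1],cam('wrist')[2][:,None]]))
save('wrist','w2.png')
E
```

```text
clock: 1.78
position: [0.4194, 0.1499, 0.2154]
tool_rot: [-1.57, -0.0, 1.569]
force: [-0.3, 1.2, -0.7]
grip_width: 0.0854
1.7833 [0.41940065 0.14987144 0.21539625] [-1.57044922e+00 -1.24310401e-04  1.56867420e+00] [-0.58536575  0.20962488  0.12783442  2.03040277 -0.03411172  0.90376454
  1.12948918]
[275.80070728 197.57029184]
[ 84.28777114 266.55076665]
```

View pics/w2.png

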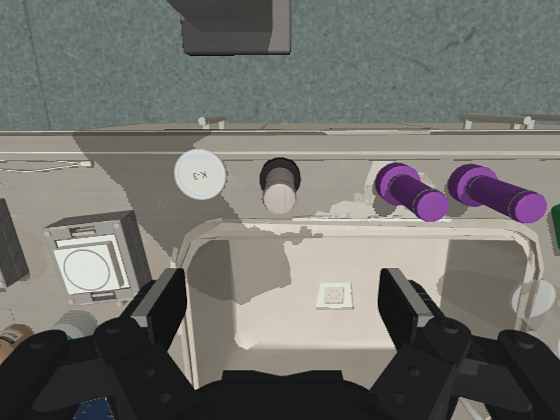

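Run:
```python
from h import *
M=np.load('wc.npy');C=(M[:,:3],M[:,3:6],M[:,6])
im=cv2.imread('pics/raw_w2.png')
cv2.imwrite('pics/c3.png',np.hstack([cv2.resize(im[145:225,240:320],None,fx=4.9,fy=4.9,interpolation=2),cv2.resize(im[200:320,40:160],None,fx=3.267,fy=3.267,interpolation=2)]))
for u,v,z in [(279,199,.11),(280,172,.025),(88,269,.053)]:print(onz(0,u,v,z,C))
```

```text
[0.42262989 0.14885119 0.11      ]
[0.41428128 0.14939522 0.025     ]
[ 0.52111971 -0.07129926  0.053     ]
```

View pics/c3.png

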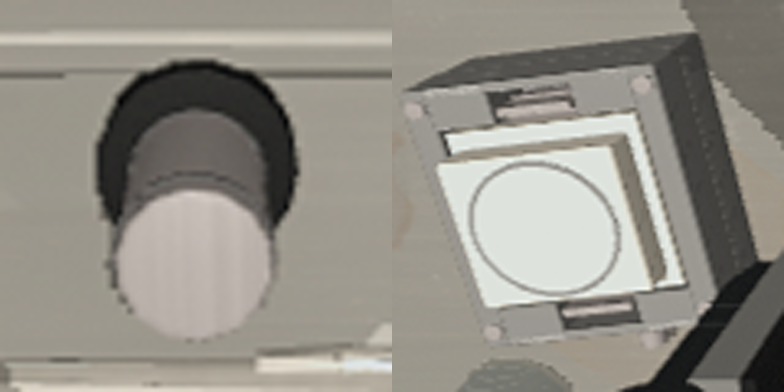

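```bash
python3 -m crank '[{"hand":0,"dx":0,"dy":0,"dz":0,"yaw":0},{"hand":0,"dx":0,"dy":0,"dz":0,"yaw":0}]'
```

```text
clock: 2.0
position: [0.4193, 0.1504, 0.2155]
tool_rot: [-1.571, -0.0, 1.571]
force: [-0.7, -0.9, 0.6]
grip_width: 0.0856
```

```bash
python3 -m crank '[{"hand":0,"dx":-2,"dy":15,"dz":-3,"yaw":0},{"hand":0,"dx":-2,"dy":40,"dz":-3,"yaw":0},{"hand":0,"dx":-2,"dy":65,"dz":-3,"yaw":0},{"hand":0,"dx":-2,"dy":90,"dz":-3,"yaw":0},{"hand":0,"dx":-2,"dy":115,"dz":-3,"yaw":0},{"hand":0,"dx":-2,"dy":135,"dz":-3,"yaw":0},{"hand":0,"dx":-2,"dy":150,"dz":-3,"yaw":0},{"hand":0,"dx":-2,"dy":160,"dz":-3,"yaw":0},{"hand":0,"dx":-2,"dy":164,"dz":-3,"yaw":0},{"hand":0,"dx":-2,"dy":164,"dz":-3,"yaw":0},{"hand":0,"dx":-2,"dy":164,"dz":-3,"yaw":0}]'
python3 - <<'E'
from h import *
print(bot.observe()['position'])
save('wrist','w3.png');save('scene','s3.png',(180,100,380,250),4)
E
```

```text
clock: 2.92
position: [0.4227, 0.1477, 0.0518]
tool_rot: [-1.571, -0.0, 1.569]
force: [0.6, -0.1, -0.2]
grip_width: 0.0854
[0.42271038 0.14774574 0.05182744]
```

View pics/w3.png

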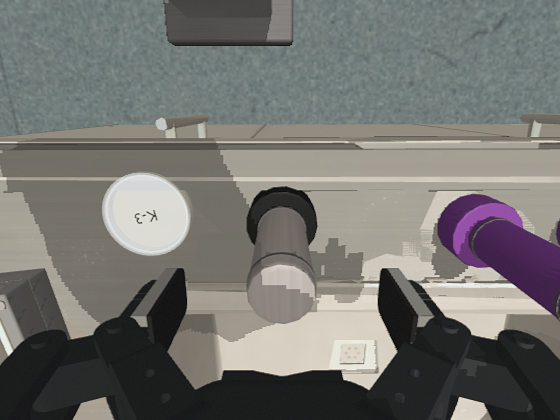

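View pics/s3.png

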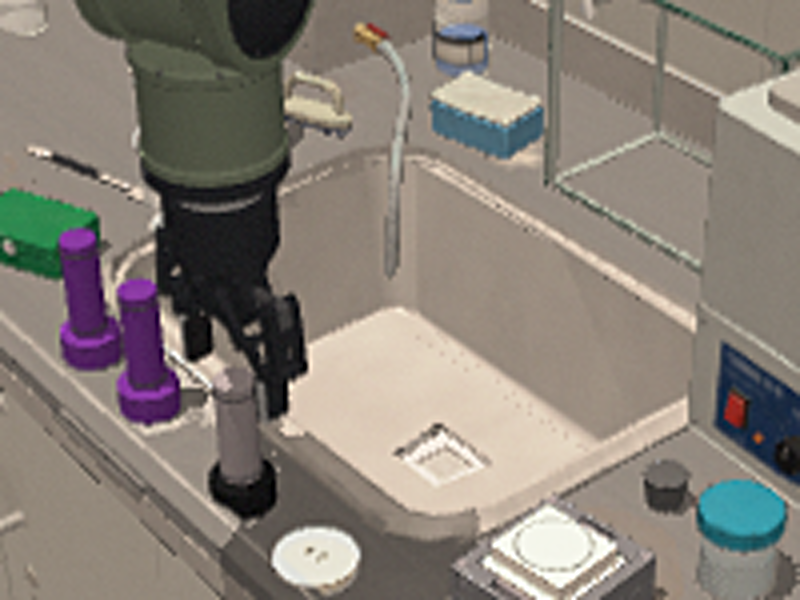

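Run:
```python
from h import *
s=bot.observe();x,y,z=s['position'];K,R,t=cam('wrist')
print(s['position'],-R.T@t,R[2])
for p in [(x,y,z),(x,y,.07),(x,y,.11),(x,y+.042,.07),(x,y-.042,.07),(x,y-.042,.083),(x+.011,y-.042,.065),(x-.011,y-.042,.065)]:print(np.round(p,3),proj('wrist',p).round(),proj('scene',p).round())
print(onz('wrist',281,292,.11),onz('wrist',281,217,.025))
```

```text
[0.42303947 0.14775687 0.0521909 ] [0.34793486 0.14906572 0.23064421] [ 2.97262897e-01  8.79947702e-04 -9.54795264e-01]
[0.423 0.148 0.052] [279. 241.] [240. 210.]
[0.423 0.148 0.07 ] [279. 254.] [239. 205.]
[0.423 0.148 0.11 ] [279. 295.] [238. 194.]
[0.423 0.19  0.07 ] [358. 254.] [231. 198.]
[0.423 0.106 0.07 ] [201. 255.] [248. 213.]
[0.423 0.106 0.083] [194. 266.] [248. 209.]
[0.434 0.106 0.065] [204. 269.] [251. 212.]
[0.412 0.106 0.065] [201. 232.] [245. 216.]
[0.42142896 0.1487673  0.11      ] [0.41706839 0.14867887 0.025     ]
```

The pusher is centred between the jaws. The open fingertips look higher than the reported TCP, so I'll take a closer look before closing.

Run:
```python
from h import *
a=cv2.imread('pics/raw_scene1.png')
im=cv2.imread('pics/raw_s3.png');w=cv2.imread('pics/raw_w3.png')
cv2.imwrite('pics/c4.png',np.hstack([cv2.resize(im[150:235,205:275],(420,510),interpolation=2),cv2.resize(w[250:375,100:195],(380,510),interpolation=2)]))
save('side','sd3.png',(240,140,360,230),6)
```

```text
(no output)
```

View pics/c4.png

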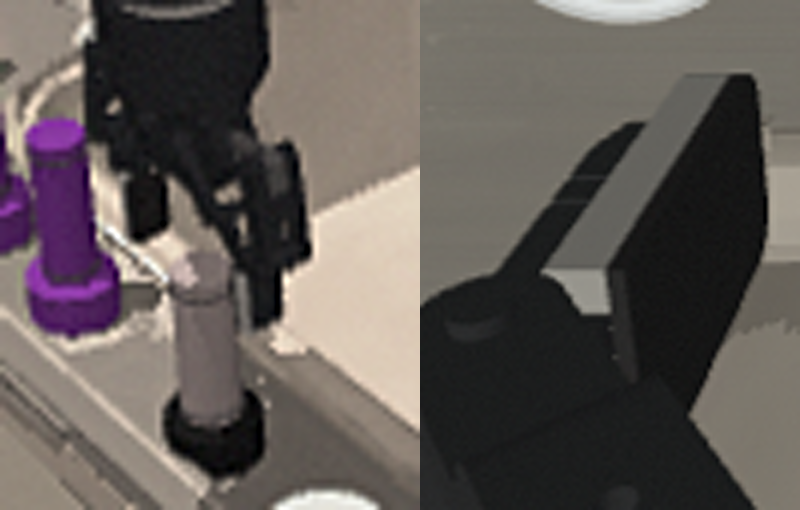

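View pics/sd3.png

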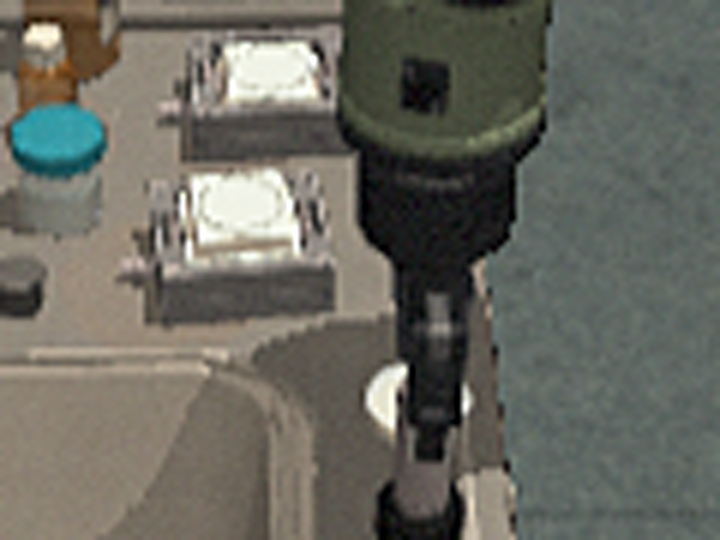

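Run:
```python
from h import *
for z in(.06,.07,.08,.09,.1):
  print(z,proj('scene',(.423,.1,z)).round(1),proj('scene',(.423,.195,z)).round(1),proj('side',(.423,.195,z)).round(1))
```

```text
0.06 [249.2 216.5] [230.3 200.4] [310.3 226.8]
0.07 [249.  213.6] [230.  197.6] [310.4 224.5]
0.08 [248.8 210.8] [229.7 194.8] [310.6 222.2]
0.09 [248.6 207.9] [229.4 192. ] [310.7 219.9]
0.1 [248.4 204.9] [229.1 189.2] [310.8 217.5]
```

Scene, side and wrist images all put the open fingertips at z≈0.098, about 45 mm behind the reported TCP where I expected 13 mm. I trust the images and lower 33 mm more, watching the force and the view.

```bash
python3 -m crank '[{"hand":0,"dx":0,"dy":8,"dz":0,"yaw":0},{"hand":0,"dx":0,"dy":18,"dz":0,"yaw":0},{"hand":0,"dx":0,"dy":28,"dz":0,"yaw":0},{"hand":0,"dx":0,"dy":33,"dz":0,"yaw":0},{"hand":0,"dx":0,"dy":33,"dz":0,"yaw":0},{"hand":0,"dx":0,"dy":33,"dz":0,"yaw":0}]'
python3 - <<'E'
from h import *
print(bot.observe()['position'],bot.observe()['force'])
save('wrist','w4.png');save('scene','s4.png',(205,150,275,235),7)
E
```

```text
clock: 3.57
position: [0.4225, 0.1472, 0.0182]
tool_rot: [-1.57, 0.0, 1.569]
force: [-0.1, -0.2, 0.6]
grip_width: 0.0853
[0.42250035 0.14719688 0.01823333] [-0.06925678 -0.2029204   0.55821531]
```

View pics/w4.png

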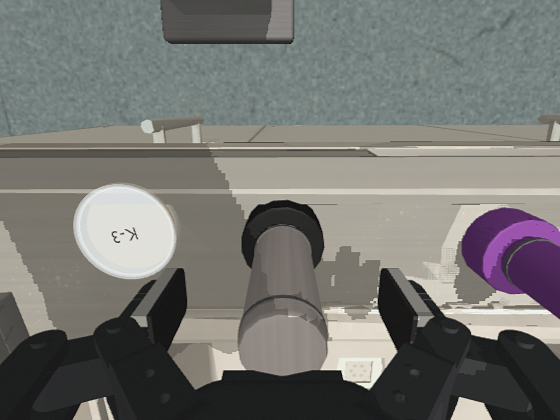

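View pics/s4.png

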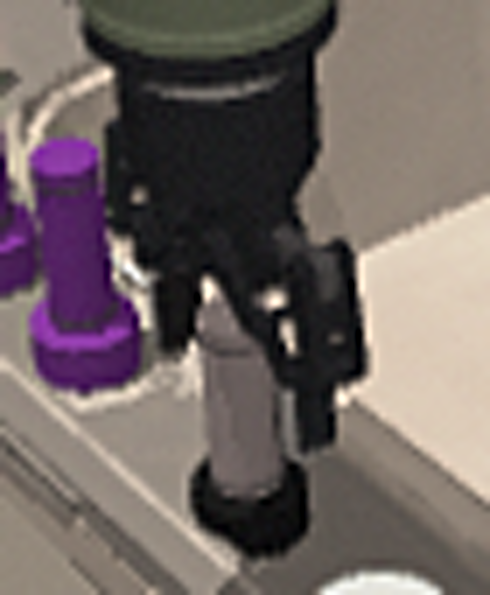

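The pads straddle the handle with the tips at z≈0.065 and the pusher top clear of the palm. Now I close on it.

```bash
python3 -m crank '[{"hand":0.3,"dx":0,"dy":0,"dz":0,"yaw":0},{"hand":0.5,"dx":0,"dy":0,"dz":0,"yaw":0},{"hand":0.7,"dx":0,"dy":0,"dz":0,"yaw":0},{"hand":1,"dx":0,"dy":0,"dz":0,"yaw":0},{"hand":1,"dx":0,"dy":0,"dz":0,"yaw":0},{"hand":1,"dx":0,"dy":0,"dz":0,"yaw":0},{"hand":1,"dx":0,"dy":0,"dz":0,"yaw":0},{"hand":1,"dx":0,"dy":0,"dz":0,"yaw":0},{"hand":1,"dx":0,"dy":0,"dz":0,"yaw":0}]' 80
python3 - <<'E'
from h import *
print(bot.observe()['position'],bot.observe()['force'])
save('wrist','w5.png');save('scene','s5.png',(205,150,275,235),7)
E
```

```text
clock: 4.42
position: [0.4228, 0.1475, 0.0189]
tool_rot: [-1.571, -0.0, 1.569]
force: [-2.3, 0.3, 11.2]
grip_width: 0.0282
[0.42281534 0.14748911 0.01887562] [-2.32612956  0.34619041 11.17629377]
```

View pics/w5.png

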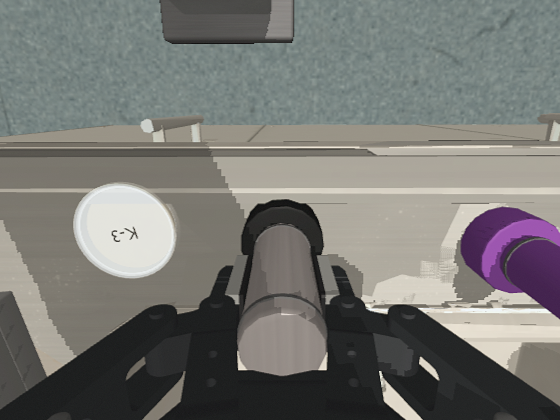

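View pics/s5.png

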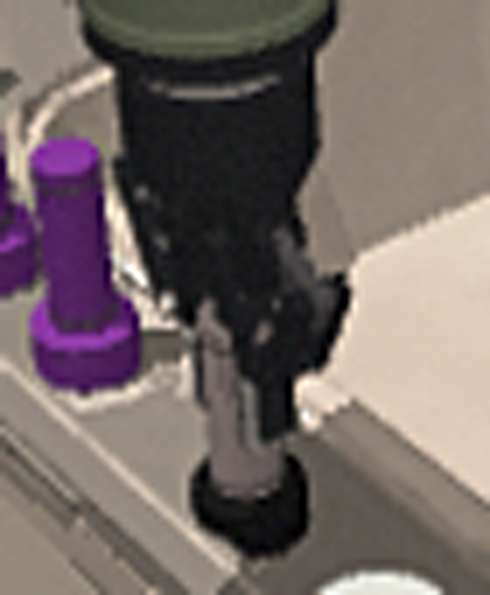

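```bash
python3 -m crank '[{"hand":1,"dx":0,"dy":-5,"dz":0,"yaw":0},{"hand":1,"dx":0,"dy":-20,"dz":0,"yaw":0},{"hand":1,"dx":0,"dy":-40,"dz":0,"yaw":0},{"hand":1,"dx":0,"dy":-60,"dz":0,"yaw":0},{"hand":1,"dx":0,"dy":-75,"dz":0,"yaw":0},{"hand":1,"dx":0,"dy":-80,"dz":0,"yaw":0},{"hand":1,"dx":0,"dy":-80,"dz":0,"yaw":0},{"hand":1,"dx":0,"dy":-80,"dz":0,"yaw":0}]'
python3 - <<'E'
from h import *
M=np.load('wc.npy');C=(M[:,:3],M[:,3:6],M[:,6])
P=[onz(0,40+(u-392)/3.267,200+v/3.267,.053,C) for u,v in[(438,163),(613,143),(662,290),(488,308)]]
print(np.round(P,4),np.mean(P,0))
s=bot.observe();print(s['position'],s['force'])
save('wrist','w6.png');save('scene','s6.png',(200,110,380,260),4)
E
```

```text
clock: 5.18
position: [0.4225, 0.1474, 0.0981]
tool_rot: [-1.571, 0.0, 1.569]
force: [-0.0, -0.3, -2.5]
grip_width: 0.0287
[[ 0.4972 -0.1053  0.053 ]
 [ 0.4899 -0.0438  0.053 ]
 [ 0.5469 -0.0353  0.053 ]
 [ 0.5541 -0.099   0.053 ]] [ 0.5219911  -0.07084089  0.053     ]
[0.42247669 0.14735932 0.09811333] [-0.00497198 -0.2998352  -2.45070339]
```

View pics/w6.png

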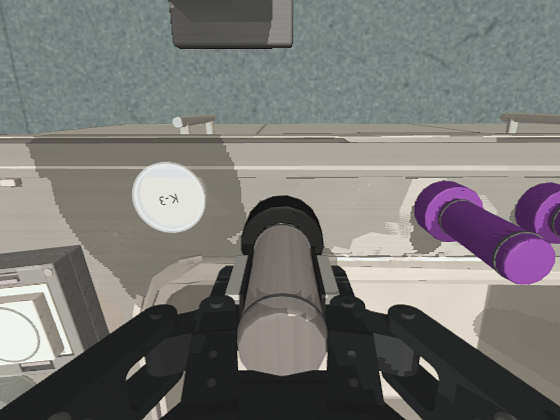

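View pics/s6.png

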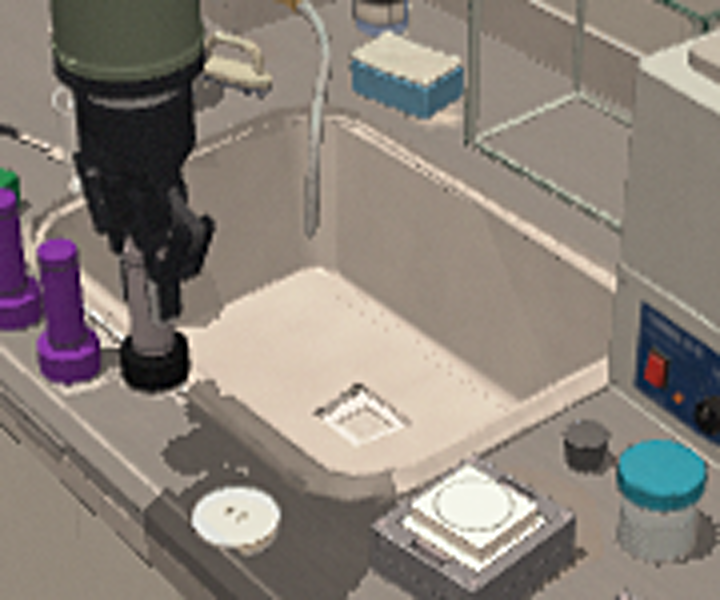

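The pusher is lifted upright at scene (240,200), with its foot at z≈0.08. The cartridge centre is at about (0.5215, -0.0725). Moving over it next.

```bash
python3 -m crank '[{"hand":1,"dx":-11,"dy":0,"dz":-5,"yaw":0},{"hand":1,"dx":-33,"dy":0,"dz":-15,"yaw":0},{"hand":1,"dx":-60,"dy":0,"dz":-27,"yaw":0},{"hand":1,"dx":-89,"dy":0,"dz":-40,"yaw":0},{"hand":1,"dx":-118,"dy":0,"dz":-53,"yaw":0},{"hand":1,"dx":-147,"dy":0,"dz":-66,"yaw":0},{"hand":1,"dx":-174,"dy":0,"dz":-78,"yaw":0},{"hand":1,"dx":-197,"dy":0,"dz":-89,"yaw":0},{"hand":1,"dx":-212,"dy":0,"dz":-95,"yaw":0},{"hand":1,"dx":-220,"dy":0,"dz":-99,"yaw":0},{"hand":1,"dx":-220,"dy":0,"dz":-99,"yaw":0},{"hand":1,"dx":-220,"dy":0,"dz":-99,"yaw":0}]'
python3 - <<'E'
from h import *
s=bot.observe();print(s['position'],s['force'])
save('wrist','w7.png');save('scene','s7.png',(250,140,430,290),4);save('side','sd7.png',(220,100,340,200),6)
E
```

```text
clock: 6.28
position: [0.5207, -0.0722, 0.0978]
tool_rot: [-1.569, -0.0, 1.569]
force: [0.1, 0.5, -1.7]
grip_width: 0.0283
[ 0.52071533 -0.07222477  0.09780186] [ 0.11128949  0.51464843 -1.68406631]
```

View pics/w7.png

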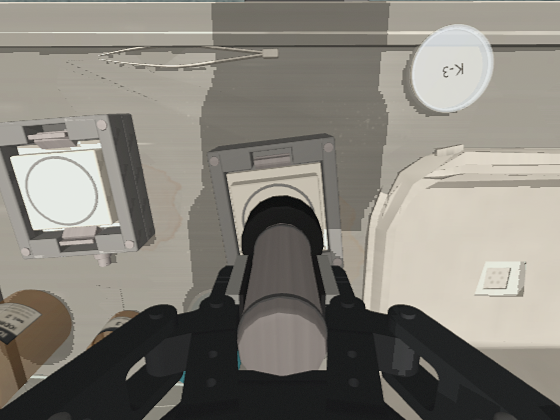

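View pics/s7.png

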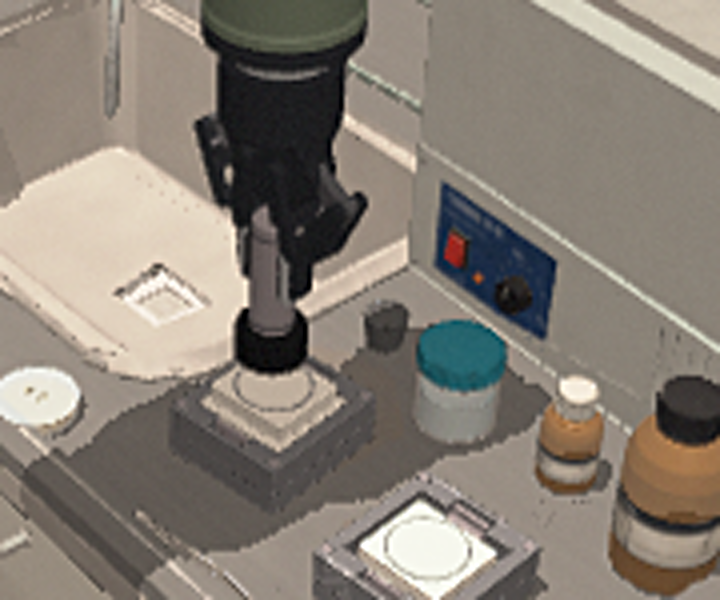

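View pics/sd7.png

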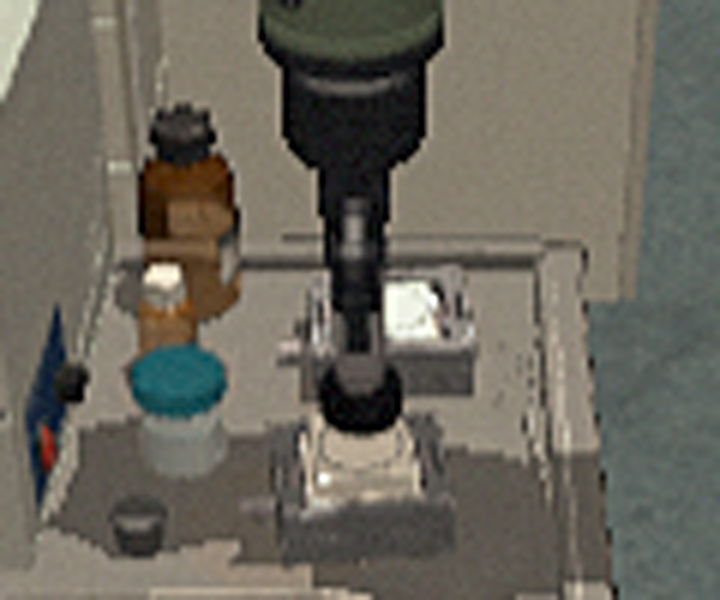

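Run:
```python
from h import *
a=onz('wrist',243,215,.053);b=onz('wrist',319,215,.053);t=onz('wrist',281,184,.053);r=(a-b)[1]/2
print(a,b,t,r,'centre x',t[0]+abs(r))
c=lambda u,v:(250+u/4,140+v/4)
for p in [(204,391),(281,446),(349,398)]:print(onz('scene',*c(*p),.053))
# foot underside in scene: centre bottom
for p in [(.5207,-.0722,.08),(.5207,-.0722,.105),(.5207,-.0722,.053)]:print((proj('scene',p)-[250,140])*4)
```

```text
[ 0.51942516 -0.09775076  0.053     ] [ 0.51944772 -0.04335901  0.053     ] [ 0.4967572  -0.07054121  0.053     ] -0.027195878088550694 centre x 0.5239530808192434
[ 0.48171444 -0.05198326  0.053     ]
[ 0.48571602 -0.12315287  0.053     ]
[ 0.55043643 -0.11699518  0.053     ]
[270.18309551 350.59446052]
[271.20895815 320.84995445]
[269.10181268 381.94585439]
```

The foot is centred to within about 2 mm. I descend to contact, nudging x by 1 mm.

```bash
python3 -m crank '[{"hand":1,"dx":0,"dy":5,"dz":-1,"yaw":0},{"hand":1,"dx":0,"dy":12,"dz":-1,"yaw":0},{"hand":1,"dx":0,"dy":18,"dz":-1,"yaw":0},{"hand":1,"dx":0,"dy":22,"dz":-1,"yaw":0},{"hand":1,"dx":0,"dy":25,"dz":-1,"yaw":0},{"hand":1,"dx":0,"dy":27,"dz":-1,"yaw":0},{"hand":1,"dx":0,"dy":28,"dz":-1,"yaw":0},{"hand":1,"dx":0,"dy":28,"dz":-1,"yaw":0}]' 100
```

```text
clock: 7.1
position: [0.5224, -0.0729, 0.0705]
tool_rot: [-1.571, 0.0, 1.569]
force: [-0.5, 0.5, 0.1]
grip_width: 0.0282
```

```bash
python3 -m crank '[{"hand":1,"dx":0,"dy":2,"dz":0,"yaw":0},{"hand":1,"dx":0,"dy":4,"dz":0,"yaw":0},{"hand":1,"dx":0,"dy":6,"dz":0,"yaw":0},{"hand":1,"dx":0,"dy":8,"dz":0,"yaw":0},{"hand":1,"dx":0,"dy":10,"dz":0,"yaw":0},{"hand":1,"dx":0,"dy":11,"dz":0,"yaw":0},{"hand":1,"dx":0,"dy":11,"dz":0,"yaw":0}]'
```

```text
clock: 7.68
position: [0.5221, -0.0728, 0.0592]
tool_rot: [-1.57, 0.0, 1.569]
force: [0.3, 0.0, -2.7]
grip_width: 0.0277
```

```bash
python3 -m crank '[{"hand":1,"dx":0,"dy":1,"dz":0,"yaw":0},{"hand":1,"dx":0,"dy":2,"dz":0,"yaw":0},{"hand":1,"dx":0,"dy":2,"dz":0,"yaw":0},{"hand":1,"dx":0,"dy":2,"dz":0,"yaw":0}]'
python3 - <<'E'
from h import *
s=bot.observe();print(s['position'],s['force'])
save('scene','s8.png',(250,140,430,290),4);save('side','sd8.png',(220,100,340,200),6)
E
```

```text
clock: 8.02
position: [0.5225, -0.0729, 0.0589]
tool_rot: [-1.572, -0.0, 1.569]
force: [-9.2, 1.4, 30.4]
grip_width: 0.0281
[ 0.52250321 -0.07288585  0.05888156] [-9.18234561  1.35381585 30.35783373]
```

View pics/s8.png

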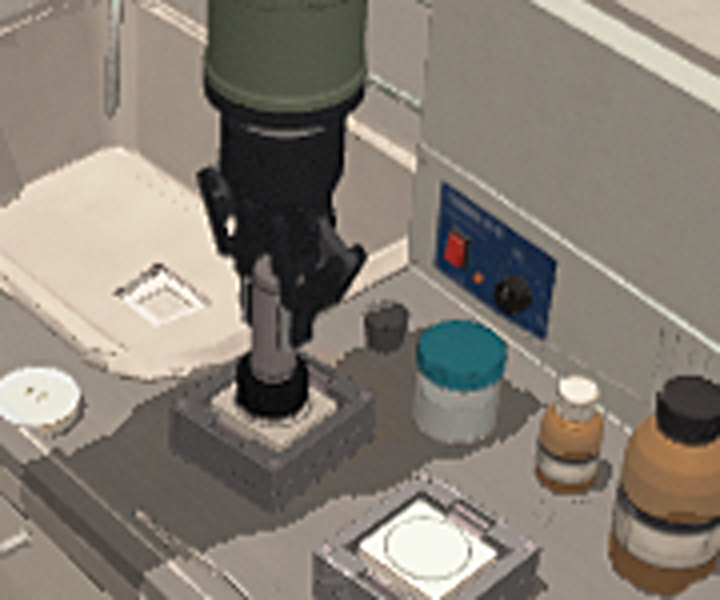

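At 30 N and the flush height the cartridge has bottomed. I lift and check.

```bash
python3 -m crank '[{"hand":1,"dx":0,"dy":-3,"dz":0,"yaw":0},{"hand":1,"dx":0,"dy":-10,"dz":0,"yaw":0},{"hand":1,"dx":0,"dy":-22,"dz":0,"yaw":0},{"hand":1,"dx":0,"dy":-36,"dz":0,"yaw":0},{"hand":1,"dx":0,"dy":-45,"dz":0,"yaw":0},{"hand":1,"dx":0,"dy":-47,"dz":0,"yaw":0},{"hand":1,"dx":0,"dy":-47,"dz":0,"yaw":0}]'; python3 -m crank '[{"hand":1,"dx":11,"dy":0,"dz":5,"yaw":0},{"hand":1,"dx":33,"dy":0,"dz":15,"yaw":0},{"hand":1,"dx":60,"dy":0,"dz":27,"yaw":0},{"hand":1,"dx":89,"dy":0,"dz":40,"yaw":0},{"hand":1,"dx":118,"dy":0,"dz":53,"yaw":0},{"hand":1,"dx":147,"dy":0,"dz":66,"yaw":0},{"hand":1,"dx":174,"dy":0,"dz":78,"yaw":0},{"hand":1,"dx":197,"dy":0,"dz":89,"yaw":0},{"hand":1,"dx":212,"dy":0,"dz":95,"yaw":0},{"hand":1,"dx":219,"dy":0,"dz":99,"yaw":0},{"hand":1,"dx":219,"dy":0,"dz":99,"yaw":0},{"hand":1,"dx":219,"dy":0,"dz":99,"yaw":0}]'
python3 - <<'E'
from h import *
s=bot.observe();print(s['position'],s['force'])
save('scene','s9.png',(200,140,400,290),4);save('wrist','w9.png');save('side','sd9.png',(220,100,340,220),5)
E
```

```text
clock: 8.7
position: [0.5227, -0.0728, 0.105]
tool_rot: [-1.572, 0.0, 1.569]
force: [0.6, 0.2, -3.2]
grip_width: 0.0278
clock: 9.7
position: [0.4234, 0.1461, 0.1042]
tool_rot: [-1.57, 0.0, 1.569]
force: [0.3, -0.0, -1.8]
grip_width: 0.028
[0.42341901 0.14607636 0.10419488] [ 0.27296103 -0.04365732 -1.77725286]
```

View pics/s9.png

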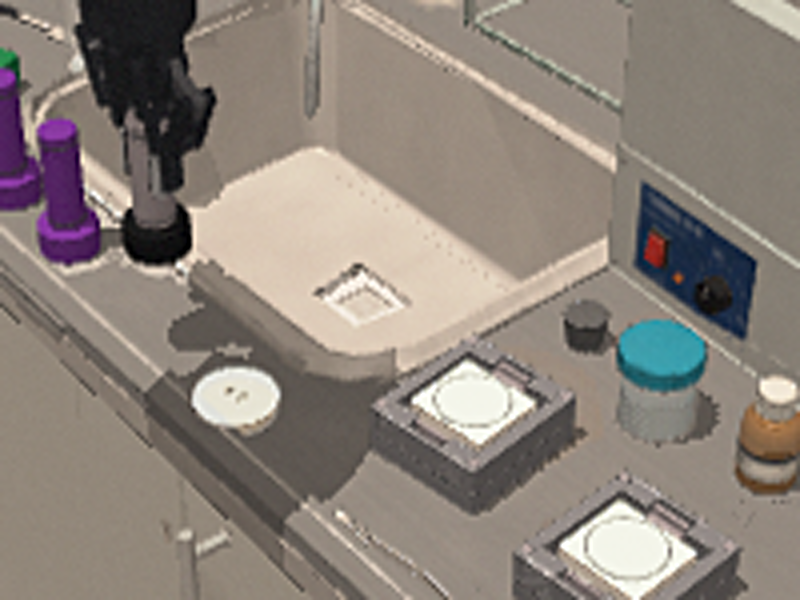

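View pics/w9.png

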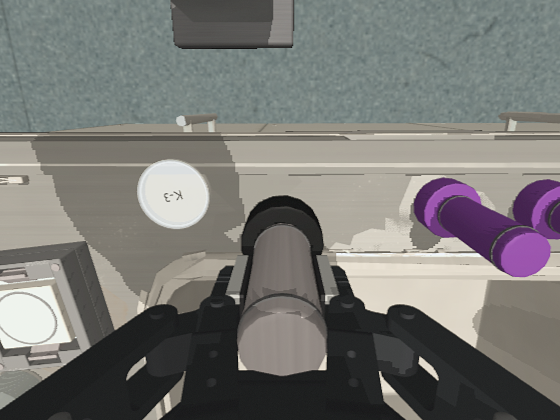

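View pics/sd9.png

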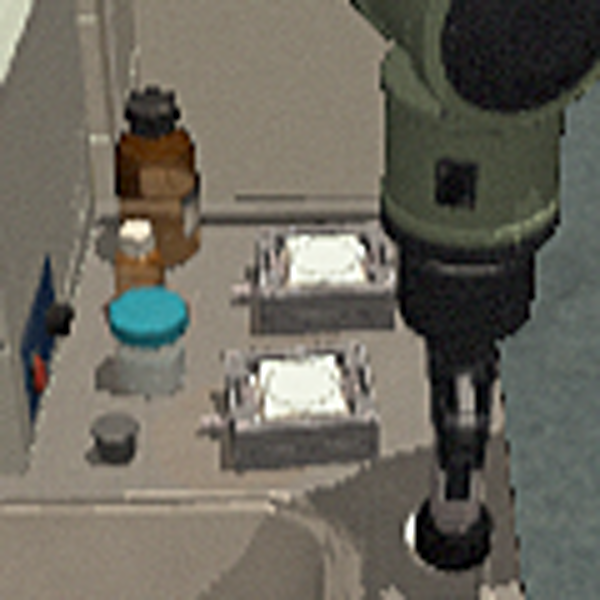

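Both cartridges look equally flush, at scene (318,240) and (357,277). Next I lower the pusher at its old spot.

```bash
python3 -m crank '[{"hand":1,"dx":0,"dy":8,"dz":0,"yaw":0},{"hand":1,"dx":0,"dy":25,"dz":0,"yaw":0},{"hand":1,"dx":0,"dy":45,"dz":0,"yaw":0},{"hand":1,"dx":0,"dy":62,"dz":0,"yaw":0},{"hand":1,"dx":0,"dy":73,"dz":0,"yaw":0},{"hand":1,"dx":0,"dy":80,"dz":0,"yaw":0},{"hand":1,"dx":0,"dy":83,"dz":0,"yaw":0},{"hand":1,"dx":0,"dy":84,"dz":0,"yaw":0},{"hand":1,"dx":0,"dy":85,"dz":0,"yaw":0},{"hand":1,"dx":0,"dy":85,"dz":0,"yaw":0},{"hand":1,"dx":0,"dy":85,"dz":0,"yaw":0}]'
```

```text
clock: 10.77
position: [0.424, 0.1465, 0.02]
tool_rot: [-1.572, -0.0, 1.569]
force: [0.7, 0.1, -2.8]
grip_width: 0.0283
```

```bash
python3 -m crank '[{"hand":1,"dx":0,"dy":0.5,"dz":0,"yaw":0},{"hand":1,"dx":0,"dy":1,"dz":0,"yaw":0},{"hand":1,"dx":0,"dy":1.5,"dz":0,"yaw":0},{"hand":1,"dx":0,"dy":1.5,"dz":0,"yaw":0},{"hand":1,"dx":0,"dy":1.5,"dz":0,"yaw":0}]'
```

```text
clock: 11.18
position: [0.424, 0.1465, 0.0189]
tool_rot: [-1.572, -0.001, 1.569]
force: [-4.5, -2.0, 22.8]
grip_width: 0.0279
```

Contact with the worktop. I ease off and open.

```bash
python3 -m crank '[{"hand":1,"dx":0,"dy":-0.8,"dz":0,"yaw":0},{"hand":1,"dx":0,"dy":-0.8,"dz":0,"yaw":0},{"hand":0.6,"dx":0,"dy":-0.8,"dz":0,"yaw":0},{"hand":0.5,"dx":0,"dy":-0.8,"dz":0,"yaw":0},{"hand":0.3,"dx":0,"dy":-0.8,"dz":0,"yaw":0},{"hand":0,"dx":0,"dy":-0.8,"dz":0,"yaw":0},{"hand":0,"dx":0,"dy":-0.8,"dz":0,"yaw":0},{"hand":0,"dx":0,"dy":-0.8,"dz":0,"yaw":0},{"hand":0,"dx":0,"dy":-0.8,"dz":0,"yaw":0},{"hand":0,"dx":0,"dy":-0.8,"dz":0,"yaw":0}]' 20;  python3 - <<'E'
from h import *
s=bot.observe();print(s['position'],s['force'])
save('wrist','w10.png')
E
```

```text
clock: 12.02
position: [0.4237, 0.1464, 0.0188]
tool_rot: [-1.571, 0.0, 1.569]
force: [-0.4, -1.1, -0.4]
grip_width: 0.0853
[0.42368066 0.14636963 0.01879111] [-0.37334122 -1.06895787 -0.36084408]
```

View pics/w10.png

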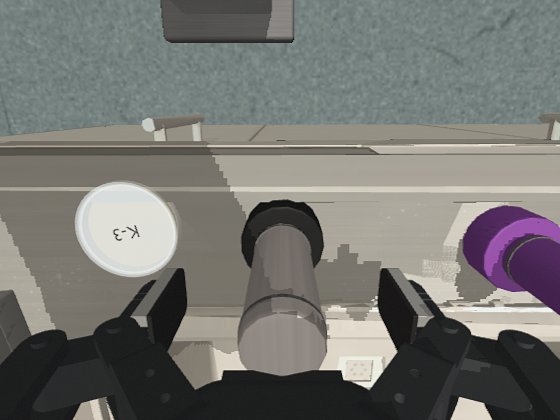

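The jaws are open with the pusher standing free between them. I retract straight up.

```bash
python3 -m crank '[{"hand":0,"dx":0,"dy":-10,"dz":0,"yaw":0},{"hand":0,"dx":0,"dy":-30,"dz":0,"yaw":0},{"hand":0,"dx":0,"dy":-60,"dz":0,"yaw":0},{"hand":0,"dx":0,"dy":-90,"dz":0,"yaw":0},{"hand":0,"dx":0,"dy":-120,"dz":0,"yaw":0},{"hand":0,"dx":0,"dy":-150,"dz":0,"yaw":0},{"hand":0,"dx":0,"dy":-180,"dz":0,"yaw":0},{"hand":0,"dx":0,"dy":-200,"dz":0,"yaw":0},{"hand":0,"dx":0,"dy":-205,"dz":0,"yaw":0},{"hand":0,"dx":0,"dy":-205,"dz":0,"yaw":0},{"hand":0,"dx":0,"dy":-205,"dz":0,"yaw":0}]';  python3 - <<'E'
from h import *
s=bot.observe();print(s['position'],s['force'])
save('wrist','w11.png');save('scene','s11.png',(190,140,450,300),3)
E
```

```text
clock: 12.98
position: [0.4234, 0.1462, 0.2237]
tool_rot: [-1.571, -0.0, 1.569]
force: [0.4, -0.2, -0.5]
grip_width: 0.0851
[0.42336829 0.14624361 0.22370414] [ 0.36809364 -0.23542153 -0.45020002]
```

View pics/w11.png

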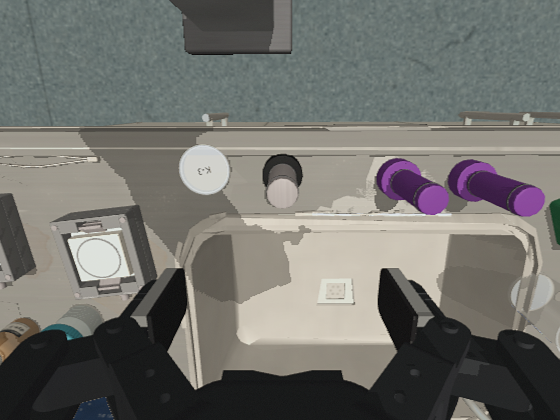

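View pics/s11.png

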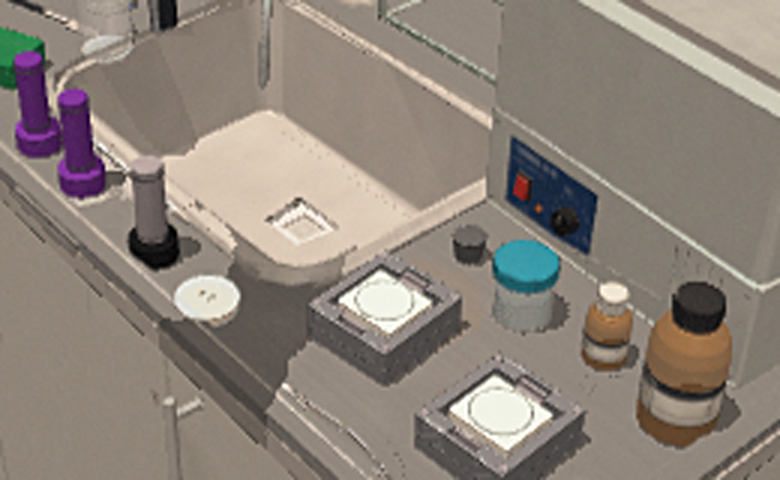

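The pusher stands upright at scene (240,210). Both cartridges are flush and the bystanders are where they were. Handing in.

```bash
python3 -c "
from workcell import bot
print(bot.job_done())"
```

```text
the job is handed in; nothing more can be done
None
```

I gripped the steel pusher by its handle and pressed the proud cartridge (the holder nearer the sink) down until it bottomed at 30 N at flush height. I then stood the pusher back within a few millimetres of where it was and retracted. The job was handed in at about 13 s; no verdict is reported.

- **Last checks:** The final scene and wrist pictures show both cartridges equally flush and the pusher upright. Nothing around it looks moved, and the open gripper is clear. I judged flushness and the bystanders' positions by eye and did not measure them.
- **Disagreement:** The open fingertips appeared about 45 mm behind the reported TCP in all three cameras, not the stated 13 mm. I trusted the pictures and lowered 33 mm more before gripping. The heights at cartridge contact, flush and set-down then all agreed with that grip.

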